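# Stop the bench shaker with its bar

### The arm

A 6-joint arm with a two-finger parallel gripper is mounted at the origin on the work surface. World frame = base frame: x ahead of the robot, y to its left, z up, the work surface at z = 0. Lengths are in mm, angles in rad, forces in N, time in s.
With the tool pointing down it reaches from about 275 to 875 mm from the base axis. Payload 12.5 kg.
Tool frame: the origin (TCP) lies on the centre line of the jaws, within the pads' length; the fingertips stand 22 mm ahead of it and the grasp point (between the pads) lies 3 mm ahead of it (robot.tips_ahead is the distance from the TCP to the fingertips, in mm); z points along the fingers, y is the direction in which the jaws open and shut (so a half turn about z gives the same grasp; the last joint's range is limited). The gripper opens to 85 mm and grips with 20 to 120 N. Pads are 22 mm wide; open, the fingers measure 114 mm over their backs; the gripper's body (76 mm by 85 mm) begins 54 mm behind the grasp point. The pads swing forward as they close: fully open they stand 13 mm farther back than shut.
Start: joints at [-1.314, 0.351, 1.652, -0, 1.139, -0.085], TCP at [184.37, -518.162, 229.59] pointing down, gripper open.
Joint ranges: [-2.75, 2.75], [-0.79, 2.1], [0.01, 2.65], [-1.57, 4.71], [0.07, 3.14], [-2.87, 2.87]. Speed limits (rad/s): [2.22, 2.22, 2.79, 3.14, 3.14, 3.14].

### API

Orientations are given as a unit quaternion [x, y, z, w].
In Python, from bench import robot, eyes gives the robot as it stands.
- The arm moves only by the tool move_arm, never from a script. Its argument "increments" is a list of rows, each a list of 5 numbers: the opening, from -1 (shut) to 1 (fully open), then the shift along the tool's x, y, z in mm, then the turn about the tool's z in degrees. A call has 1 to 12 rows; each row shifts and turns the pose as measured when the row begins, along the tool's axes as they then stand; what a row does not reach is not made up. A row lasts 1/12 s, in which the tool goes at most 41.7 mm and 7.16 degrees, less where a joint would pass 70% of its speed; a pose out of reach is approached as far as the arm can. A call with a gripper value outside its range is refused whole. The fingers move at their own pace and stop on an object; "squeeze" is the grip in N (left out, the last holds). Time passes only in rows, so rows that do not move let the fingers close. It gives the time, the measured TCP pose, the force and the opening at its end, in the units of the state.
- robot.observe(): the state, without advancing time (a new reading comes with each control period).
- eyes.get_image(name): name is "scene" or "top" or "wrist"; returns a dict with "color" (384x512x3 uint8, red, green, blue), "fov_y" (degrees; the focal length in pixels is half the picture's height over the tangent of half this angle, whatever the lens; pixels are square), "cx", "cy" (the principal point, pixels), "dist" ([k1, k2, p1, p2, k3] as OpenCV has them; the pictures are not rectified), "position" and "orientation" of the camera in the world. Camera axes: x right, y up, looking along -z (the intrinsics and any distortion apply to the point x, -y, -z); pixel columns grow to the right and rows downward; lengths in mm; the calibration is good to about 2 mm. A picture is of the moment at which its call begins. There is no depth.
- robot.hand_in(): hands the job in, once; it reports no verdict.
The state is a dict: "clock": time; "q": joint angles; "qvel": joint speeds; "joint_torque": joint torques, N m; "position": TCP position; "tcp_rot": TCP orientation; "ft_force": force on the tool from outside, world axes, zero at the start; "wrist_torque": the same for the moment, N m; "grip_width": opening from 0.0 (shut) to 1.0 (fully open).
Only numpy, scipy, OpenCV 4.12 (cv2) and the standard library are available. Lean on these libraries where they do the work, as an engineer would, in place of code of your own. Each camera call takes 0.05 s, during which the arm holds its last target.

### The job

Stop the laboratory shaker: press the long stop bar along its front fully home, pushing near the bar's middle so that both ends go down evenly. Leave the short bar of the small stirrer and the blue-capped bottle alone.

Things in the scene. Friction and masses are not known exactly. Their poses are not given: they have to be found in the camera images.
- stop_bar_mid (a point): Middle of the top face of the long aluminium bar (280 x 34 x 14 mm) along the robot-facing front of the white shaker (300 mm wide). y along the bar, x away from the robot, z up out of the face. Hinge parallel to the bar, 70 mm behind: the middle goes straight down, from 76 mm above the bench to 61 mm at home. Body, 70 mm high, starts 52 mm behind. A push far off the middle dips the near end.
- stop_bar (a joint): Swing of the long stop bar, rad: 0 fully up, 0.22 fully home against its stop; it starts somewhere in the first quarter. It stays where it is left (stiff hinge, no return spring); about 9 N at the middle moves it, pressing on at the stop only adds force. Behind the bar on the machine, jars up to 130 mm above the bench start 130 mm from the bar.
- short_bar (a joint): Swing of the short bar (100 mm long, otherwise alike) on the front of the small white stirrer, 150 mm wide with a square white plate, which stands beside the shaker, on its left or its right, 0.34 to 0.54 m from centre to centre: 0 up, 0.22 home. Not to be pressed.
- bottle: Loose clear bottle with a blue cap, 64 mm in diameter and 115 mm tall, standing on the bench on the robot's side of the shaker, about 130 mm from the middle of the stop bar. Origin at the centre of its underside, z up.
Not all that is in view belongs to the job. What is shaped like the bottle but orange is not meant.

How it is judged:
By the outcome, as a careful person would: the job done as asked, in the order asked, and still so for the second after the job is handed in, with the robot touching nothing.
It also fails if it takes over 32 s, if anything falls off the work surface, if the arm or the gripper's body presses on something with over 40 N, if the wrist force passes 120 N, or if a joint passes its speed limit or range.

## Working session

There is one attempt and no reset: what is moved stays moved. The work goes in short steps, Python scripts to look and compute and a tool call to move; the robot and the scene stay as the last step left them, time stands still between calls to the robot, and variables do not carry over. Pictures are saved under pics/ and viewed, and the job is handed in when it is done.

Besides the shell and the picture viewer there is one more tool, called as name(argument=value, ...) on one line, values as JSON. move_arm: Moves the arm, as the interface text tells. Its arguments: {"type":"object","properties":{"increments":{"type":"array"},"squeeze":{"type":"number"}},"required":["increments"]}

```bash
mkdir -p pics; cat > h.py <<'E'
import numpy as np,cv2,pickle
from scipy.spatial.transform import Rotation as R
def K(d):
    H,W=d["color"].shape[:2]; f=H/2/np.tan(np.radians(d["fov_y"])/2)
    return np.array([[f,0,d["cx"]],[0,f,d["cy"]],[0,0,1.]])
def ray(d,px):
    p=cv2.undistortPoints(np.array(px,float).reshape(-1,1,2),K(d),np.array(d["dist"],float)).reshape(-1,2)
    v=np.c_[p[:,0],-p[:,1],-np.ones(len(p))]
    return np.array(d["position"]),R.from_quat(d["orientation"]).apply(v)
def onz(d,px,z):
    o,v=ray(d,px); return o+v*((z-o[2])/v[:,2])[:,None]
def proj(d,P):
    c=R.from_quat(d["orientation"]).inv().apply(np.atleast_2d(P)-np.array(d["position"]))
    c=c*[1,-1,-1]
    return cv2.projectPoints(c,np.zeros(3),np.zeros(3),K(d),np.array(d["dist"],float))[0].reshape(-1,2)
E
python3 - <<'E'
from bench import robot,eyes
import cv2,pickle
for n in("scene","top","wrist"):
    d=eyes.get_image(n); pickle.dump(d,open(n+".pkl","wb"))
    cv2.imwrite(f"pics/{n}0.png",d["color"][:,:,::-1]); print(n,d["position"],d["orientation"],d["fov_y"],d["dist"])
print(robot.observe())
E
```

```text
scene [1275.46125845   90.83530784  637.1763045 ] [0.30534711 0.33617057 0.64884356 0.61053626] 50.69767434348948 [0.01849214 0.         0.         0.         0.        ]
top [ 440.86130745   36.10592793 1062.53171923] [ 0.03115198 -0.04279531 -0.7059187   0.70631219] 45.822640941782154 [-0.16878727  0.          0.          0.          0.        ]
wrist [ 251.86511108 -493.09810774  372.99310559] [-0.1174384   0.08503694 -0.5703811   0.80848151] 63.119417463805625 [0.00587136 0.         0.         0.         0.        ]
{'clock': 0.15, 'q': array([-1.31356245e+00,  3.51107534e-01,  1.65223515e+00,  6.39968688e-06,
        1.13910849e+00, -8.46002679e-02]), 'qvel': array([ 1.16397345e-03, -1.48355022e-03, -3.70745955e-03,  7.81052148e-04,
       -5.54887683e-05,  5.35020741e-05]), 'joint_torque': array([-3.17536205e-05, -5.06251860e+01, -2.91503209e+01, -6.65809466e-05,
        3.41835643e-03,  8.50984776e-06]), 'position': array([ 184.33294371, -517.93647368,  229.20073882]), 'tcp_rot': array([ 9.85429338e-01,  1.70084792e-01, -3.41114236e-05, -4.27911979e-04]), 'ft_force': array([-0.31579104, -0.15290965, -0.75659011]), 'wrist_torque': array([-0.03821138,  0.00072948,  0.00431982]), 'grip_width': 1.0000674934462743}
```

View pics/scene0.png

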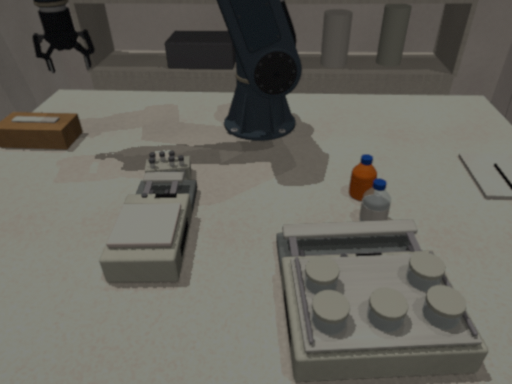

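View pics/top0.png

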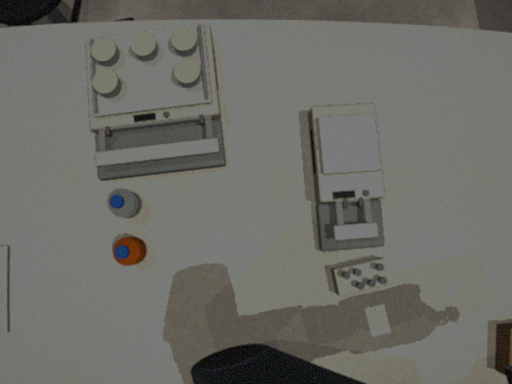

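View pics/wrist0.png

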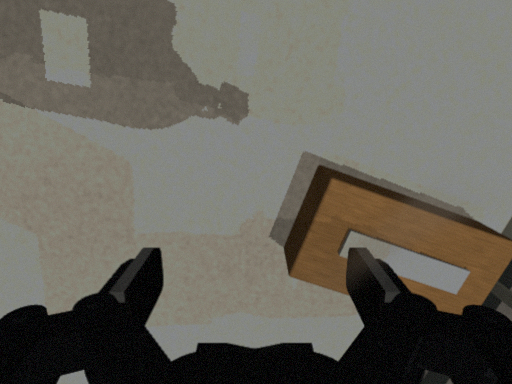

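The top view shows the shaker at upper left, with the long bar from about (96,158) to (218,147). The candidates are:
- **Long bar:** centre about (157,152). This is the target.
- **Short bar:** about (356,231) on the stirrer. Not to be pressed.
- **Grey recess and front edge of the shaker:** about (160,168). Not the bar.
- **Bottles:** clear one at (124,203), orange one at (129,250).

I'll check the choice in a close crop.

```bash
python3 - <<'E'
import pickle,cv2
d=pickle.load(open("top.pkl","rb"));c=d["color"][100:220,80:240,::-1]
cv2.imwrite("pics/crop1.png",cv2.resize(c,None,fx=5,fy=5,interpolation=cv2.INTER_NEAREST))
d=pickle.load(open("scene.pkl","rb"));c=d["color"][150:280,270:430,::-1]
cv2.imwrite("pics/crop2.png",cv2.resize(c,None,fx=4,fy=4,interpolation=cv2.INTER_NEAREST))
E
```

```text
(no output)
```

View pics/crop1.png

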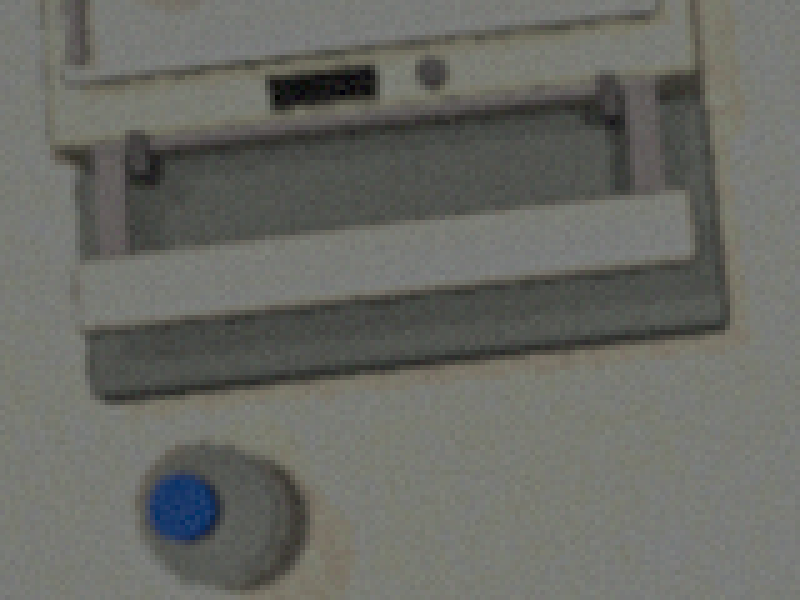

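View pics/crop2.png

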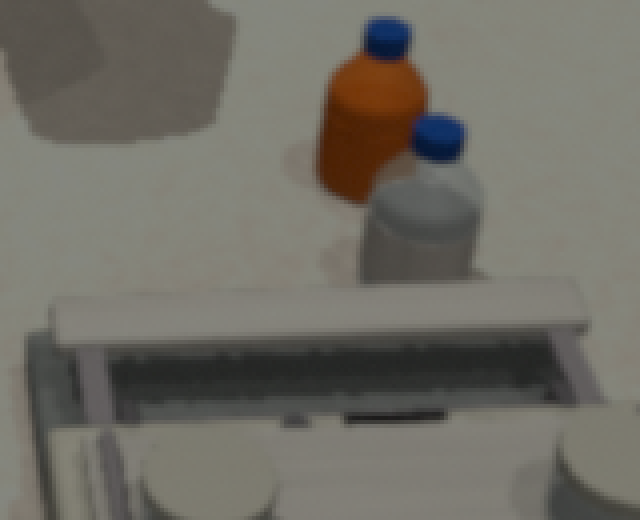

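The crop confirms the long bar: it sits on two arms in front of the display panel, and its corners in the crop are about (82,262), (690,192), (692,258) and (82,330). The clear bottle stands in front of its left half.

```bash
python3 - <<'E'
from h import *
d=pickle.load(open("top.pkl","rb"))
px=np.array([(82,262),(690,192),(692,258),(82,330)])/5+[79.9,99.9]-[.0,.0]
P=onz(d,px,74);print(P.round(1),P.mean(0).round(1))
print(np.linalg.norm(P-np.roll(P,-1,0),axis=1))
cap=onz(d,np.array([[182,508]])/5+[80,100],115);print("cap",cap)
s=pickle.load(open("scene.pkl","rb"));
q=np.array([(52,300),(585,282),(588,325),(58,345)])/4+[270,150]
print("scene",onz(s,q,74).round(1), onz(s,[(437/4+270,120/4+150)],115))
dv=P[0]-P[1];print("bar yaw of y axis",np.degrees(np.arctan2(dv[1],dv[0])))
jar=onz(d,[(106,82),(187,72)],130);print("jars",jar)
E
```

```text
[[618.4 363.1  74. ]
 [649.2  89.9  74. ]
 [619.5  88.7  74. ]
 [587.6 361.8  74. ]] [618.7 225.9  74. ]
[274.90233059  29.7264753  274.86722416  30.82294941]
cap [[505.25599913 301.64700863 115.        ]]
scene [[622.9  91.9  74. ]
 [593.5 373.8  74. ]
 [628.  366.9  74. ]
 [657.8  95.6  74. ]] [[504.41061694 305.49315338 115.        ]]
bar yaw of y axis 96.42826107235796
jars [[762.91582283 331.20204089 130.        ]
 [782.95450954 154.88422079 130.        ]]
```

```bash
cat > go.py <<'E'
import sys
from h import *
from bench import robot
s=robot.observe();r=R.from_quat(s["tcp_rot"]);m=r.as_matrix()
t=np.array([float(a) for a in sys.argv[1:4]])
print("tips",robot.tips_ahead,"pos",s["position"],"F",s["ft_force"],"t",s["clock"],"grip",s["grip_width"])
print("yaw tool x",np.degrees(np.arctan2(m[1,0],m[0,0])),"y",np.degrees(np.arctan2(m[1,1],m[0,1])),"tilt",m[:,2])
print("tool delta",r.inv().apply(t-s["position"]),"q",s["q"])
E
python3 go.py 622 229 190
```

```text
tips 22.0 pos [ 184.33294371 -517.93647368  229.20073882] F [-0.31579104 -0.15290965 -0.75659011] t 0.15 grip 1.0000674934462743
yaw tool x 19.58549802096808 y -70.41449814181045 tilt [-2.12791435e-04  8.31750368e-04 -9.99999631e-01]
tool delta [ 662.7244903  -556.97496682   39.72885726] q [-1.31356245e+00  3.51107534e-01  1.65223515e+00  6.39968688e-06
  1.13910849e+00 -8.46002679e-02]
```

move_arm(increments=[[-1, 20, -17, 0, 0], [-1, 28, -24, 0, 0], [-1, 28, -24, 0, 0], [-1, 28, -24, 0, 0], [-1, 28, -24, 0, 0], [-1, 28, -24, 0, 0], [-1, 28, -24, 0, 0], [-1, 28, -24, 0, 0], [-1, 28, -24, 0, 0], [-1, 28, -24, 0, 0], [-1, 28, -24, 0, 0], [-1, 28, -24, 0, 0]], squeeze=20)

```text
clock: 1.15
position: [403.5, -130.9, 227.4]
tcp_rot: [0.986, 0.165, -0.0, -0.001]
ft_force: [0.7, -0.8, 0.5]
grip_width: -0.005
```

```bash
python3 go.py 622 229 190
```

```text
tips 22.0 pos [ 403.54378141 -130.91812243  227.43899412] F [ 0.68218331 -0.82934966  0.50698781] t 1.15 grip -0.005251570523097866
yaw tool x 18.98839350512158 y -71.01164335768823 tilt [-8.92093236e-04  1.24604382e-03 -9.99998826e-01]
tool delta [ 323.69412684 -269.1973945    37.69254059] q [-4.24020316e-01  1.21771840e-01  1.95656437e+00  8.78889492e-04
  1.06458236e+00  8.14939690e-01]
```

move_arm(increments=[[-1, 30, -25, 0, 0], [-1, 30, -25, 0, 0], [-1, 30, -25, 0, 0], [-1, 30, -25, 0, 0], [-1, 30, -25, 0, 0], [-1, 30, -25, 0, 0], [-1, 30, -25, 0, 0], [-1, 30, -25, 0, 0], [-1, 30, -25, 0, 0], [-1, 20, -16, 0, 0], [-1, 0, 0, 0, 6], [-1, 0, 0, 0, 6]])

```text
clock: 2.15
position: [606.0, 218.6, 224.6]
tcp_rot: [0.998, 0.063, -0.001, -0.001]
ft_force: [-0.5, -0.5, 0.1]
grip_width: -0.001
```

```bash
python3 go.py 622 229 190; python3 - <<'E'
from bench import eyes
import cv2,pickle
for n in("wrist","top"):
    d=eyes.get_image(n); pickle.dump(d,open(n+"1.pkl","wb"))
    cv2.imwrite(f"pics/{n}1.png",d["color"][:,:,::-1])
E
```

```text
tips 22.0 pos [605.98905466 218.63514744 224.5517684 ] F [-0.5097613  -0.53866684  0.0752795 ] t 2.15 grip -0.0007116484052692286
yaw tool x 7.240128881773381 y -82.76007231064297 tilt [-0.00262313  0.00110384 -0.99999595]
tool delta [17.27459959 -8.21517602 34.52107082] q [0.2732778  0.5286698  1.39204947 0.00188354 1.22310183 1.71706804]
```

View pics/wrist1.png

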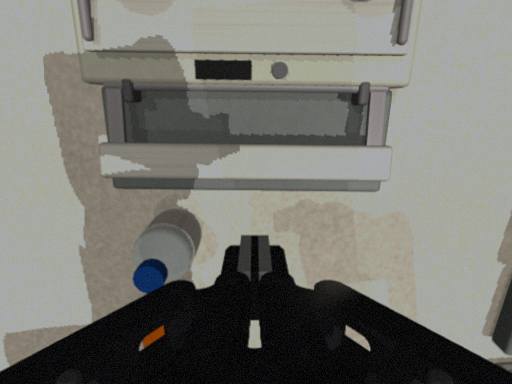

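The wrist view shows the whole bar, from about (101,143) to (391,180), nearly square to the picture. The clear bottle is at lower left, around (160,255). Next I'll measure the middle from this view.

```bash
python3 - <<'E'
from h import *
d=pickle.load(open("wrist1.pkl","rb"));print(d["position"])
c=d["color"][130:195,90:400,::-1];cv2.imwrite("pics/crop3.png",cv2.resize(c,None,fx=2.5,fy=5,interpolation=cv2.INTER_NEAREST))
px=[(101.5,143),(390.5,147),(391,180),(101,176)]
P=onz(d,px,74);print(P.round(1),P.mean(0),np.linalg.norm(P-np.roll(P,-1,0),axis=1))
print(proj(d,[[622,229,74],[506,303,115]]))
E
```

```text
[677.55024735 228.11324921 368.22902997]
[[620.3 366.4  74. ]
 [650.8  97.   74. ]
 [619.7  88.6  74. ]
 [588.2 367.4  74. ]] [619.75529946 229.84034183  74.        ] [271.06270077  32.22792286 280.58769478  32.17379386]
[[247.19908673 159.59911025]
 [151.65004147 280.83678822]]
```

View pics/crop3.png

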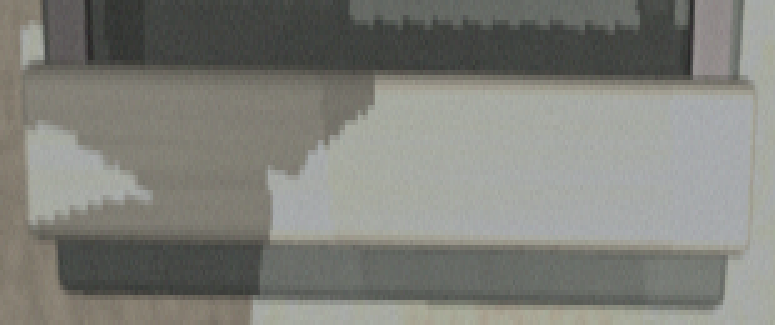

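The three views agree on a bar middle near (621, 229). I'll centre over it and descend.

move_arm(increments=[[-1, 9, -5, 5, 0], [-1, 7, -4, 15, 0], [-1, 0, 0, 25, 0], [-1, 0, 0, 25, 0], [-1, 0, 0, 20, 0], [-1, 0, 0, 10, 0], [-1, 0, 0, 0, 0]])

```text
clock: 2.83
position: [623.8, 228.6, 120.6]
tcp_rot: [0.997, 0.074, 0.0, -0.001]
ft_force: [-1.1, -0.1, -0.1]
grip_width: 0.002
```

```bash
python3 go.py 621 229 98
```

```text
tips 22.0 pos [623.81088812 228.59019071 120.5695446 ] F [-1.12064673 -0.05466997 -0.12869229] t 2.8333 grip 0.0021039172773713827
yaw tool x 8.47637053292512 y -81.52354845427665 tilt [ 4.64986984e-04  1.97336974e-03 -9.99997945e-01]
tool delta [-2.73672169 -0.77715977 22.56899989] q [0.28048734 0.67097152 1.42076691 0.00203902 1.04886203 1.70232669]
```

move_arm(increments=[[-1, -3, 0, 8, 0], [-1, 0, 0, 8, 0], [-1, 0, 0, 5, 0], [-1, 0, 0, 4, 0], [-1, 0, 0, 4, 0]])

```text
clock: 3.25
position: [622.8, 228.3, 92.8]
tcp_rot: [0.997, 0.075, 0.003, -0.001]
ft_force: [0.3, -0.3, -0.2]
grip_width: 0.002
```

```bash
python3 go.py 621 229 83
```

```text
tips 22.0 pos [622.77673003 228.34417041  92.75455309] F [ 0.28866738 -0.31457794 -0.20901671] t 3.25 grip 0.0017587519632891126
yaw tool x 8.645617588034138 y -81.35353036359825 tilt [ 0.00539406  0.00339449 -0.99997969]
tool delta [-1.71492316 -0.890656    9.74699741] q [0.28056246 0.70110035 1.4431526  0.00211329 0.9912176  1.69930488]
```

There is no contact force at a nominal tip height of 71 mm, so I'll look.

```bash
python3 - <<'E'
from bench import eyes
import cv2,pickle
s=[]
for n in("wrist","scene"):
    d=eyes.get_image(n); pickle.dump(d,open(n+"2.pkl","wb"))
    c=d["color"][:,:,::-1]
    cv2.imwrite(f"pics/{n}2.png",c)
cv2.imwrite("pics/crop4.png",cv2.resize(c[170:290,270:430],None,fx=4,fy=4))
E
python3 go.py 621 229 83
```

```text
tips 22.0 pos [622.38521821 228.24104407  92.27113277] F [ 0.03213511  0.05241063 -0.34252628] t 3.35 grip -0.000280940828165599
yaw tool x 8.641927248526057 y -81.35744710551754 tilt [ 0.00421864  0.00302882 -0.99998651]
tool delta [-1.2983251  -0.93660691  9.26746275] q [0.28058704 0.70158998 1.44361116 0.0020818  0.99150008 1.69941243]
```

View pics/wrist2.png

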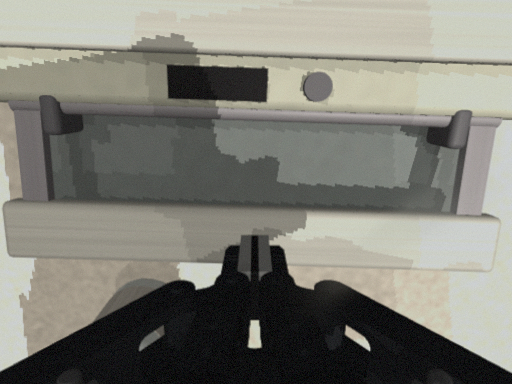

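View pics/crop4.png

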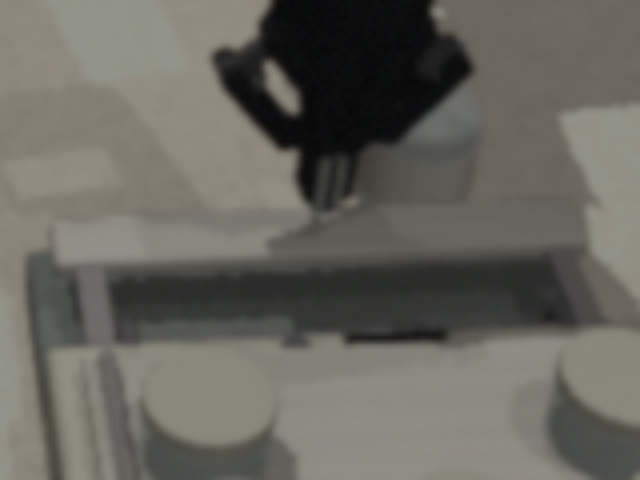

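```bash
python3 - <<'E'
from h import *
w=pickle.load(open("wrist2.pkl","rb"));s=pickle.load(open("scene2.pkl","rb"))
T=[[622.4,228.2,70.3],[622.4,228.2,76],[622.4,228.2,83],[621,229,74],[604,227,74],[638,231,74]]
print("wrist",proj(w,T).round(1).tolist());print("scene crop",((proj(s,T)-[270,170])*4).round(0).tolist())
# bar in wrist2 corners
px=[(6,200),(497,214),(494,270),(10,256)]
for z in(62,68,74,76):
    P=onz(w,px,z);print(z,P.round(1).tolist(),P.mean(0).round(1),np.linalg.norm(P-np.roll(P,-1,0),axis=1).round(1))
import pickle as p
c=w["color"][180:300,180:330,::-1];cv2.imwrite("pics/crop5.png",cv2.resize(c,None,fx=5,fy=5,interpolation=cv2.INTER_NEAREST))
E
```

```text
wrist [[256.4, 231.2], [256.4, 235.2], [256.4, 240.6], [254.6, 235.8], [253.6, 263.0], [255.7, 207.2]]
scene crop [[312.0, 234.0], [313.0, 225.0], [315.0, 215.0], [314.0, 227.0], [307.0, 205.0], [322.0, 248.0]]
62 [[616.1, 376.0, 62.0], [651.4, 89.0, 62.0], [615.7, 77.3, 62.0], [579.3, 376.1, 62.0]] [615.6 229.6  62. ] [289.2  37.6 301.   36.8]
68 [[618.8, 371.3, 68.0], [652.8, 94.1, 68.0], [618.3, 82.9, 68.0], [583.2, 371.4, 68.0]] [618.3 229.9  68. ] [279.3  36.3 290.7  35.6]
74 [[621.4, 366.6, 74.0], [654.2, 99.3, 74.0], [621.0, 88.4, 74.0], [587.1, 366.7, 74.0]] [620.9 230.3  74. ] [269.4  35.  280.4  34.3]
76 [[622.3, 365.1, 76.0], [654.7, 101.0, 76.0], [621.9, 90.3, 76.0], [588.4, 365.2, 76.0]] [621.8 230.4  76. ] [266.1  34.6 276.9  33.9]
```

View pics/crop5.png

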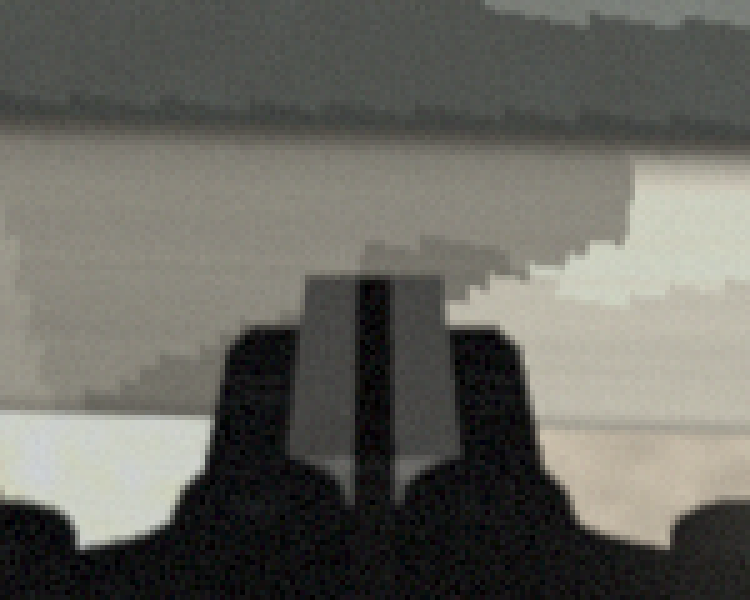

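```bash
python3 - <<'E'
from h import *
s=pickle.load(open("scene2.pkl","rb"))
c=s["color"][195:240,320:380,::-1];c=cv2.convertScaleAbs(c,alpha=1.6);cv2.imwrite("pics/crop6.png",cv2.resize(c,None,fx=12,fy=12,interpolation=cv2.INTER_NEAREST))
E
```

```text
(no output)
```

View pics/crop6.png

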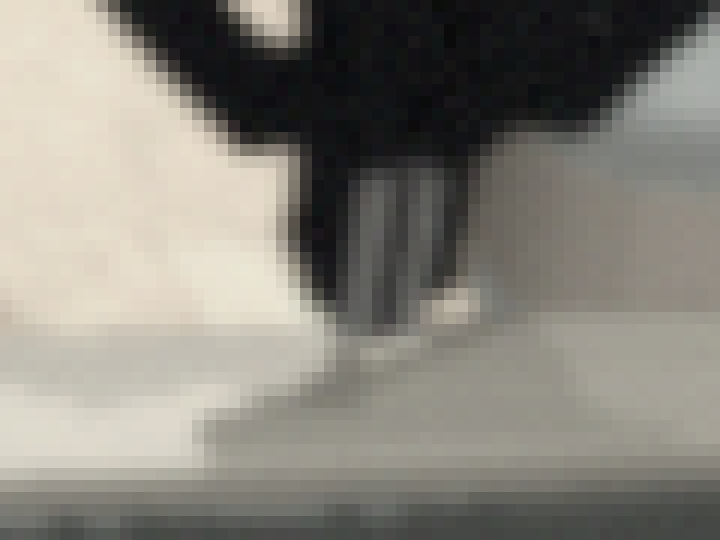

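```bash
python3 - <<'E'
from h import *
s=pickle.load(open("scene2.pkl","rb"));w=pickle.load(open("wrist2.pkl","rb"))
def tri(a,b):
    o1,v1=ray(w,[a]);o2,v2=ray(s,[b]);A=np.c_[v1[0],-v2[0]];t=np.linalg.lstsq(A,o2-o1,rcond=None)[0]
    p,q=o1+v1[0]*t[0],o2+v2[0]*t[1];return (p+q)/2,np.linalg.norm(p-q)
print(tri((255,235),(352,222)),tri((255,235),(350.5,222.5)))
E
```

```text
(array([631.95760763, 231.20012802,  96.73760149]), np.float64(1.9243987655496133)) (array([629.66425796, 229.93478891,  92.72841253]), np.float64(0.2959914722372498))
```

Triangulation puts the pad's leading edge at x≈631, y≈230 and about 93 mm high, so the tip is centred over the bar but still above it. I'll continue down in small steps and watch the force.

move_arm(increments=[[-1, -1, -1, 4, 0], [-1, 0, 0, 4, 0], [-1, 0, 0, 2, 0], [-1, 0, 0, 0, 0]])

```text
clock: 3.68
position: [621.7, 229.4, 82.4]
tcp_rot: [0.997, 0.075, 0.003, -0.002]
ft_force: [0.3, -0.8, 0.8]
grip_width: -0.002
```

move_arm(increments=[[-1, 0, 0, 3, 0], [-1, 0, 0, 2, 0], [-1, 0, 0, 0, 0]])

```text
clock: 3.93
position: [621.8, 229.5, 77.0]
tcp_rot: [0.997, 0.075, 0.003, -0.002]
ft_force: [0.1, -0.1, -0.4]
grip_width: -0.0
```

```bash
python3 - <<'E'
from bench import eyes
from h import *
d=eyes.get_image("scene");pickle.dump(d,open("scene3.pkl","wb"))
c=d["color"][:,:,::-1]
cv2.imwrite("pics/crop7.png",cv2.resize(cv2.convertScaleAbs(c[180:270,280:420],alpha=1.6),None,fx=5,fy=5))
d=eyes.get_image("wrist");pickle.dump(d,open("wrist3.pkl","wb"))
cv2.imwrite("pics/wrist3.png",d["color"][:,:,::-1])
E
python3 go.py 621 229 83
```

```text
tips 22.0 pos [621.96849984 229.54225328  77.32429433] F [-0.44726713 -0.34892309 -0.81721407] t 4.0333 grip -0.0009368942978142718
yaw tool x 8.658832041017366 y -81.34010725359462 tilt [ 0.00647326  0.0036789  -0.99997228]
tool delta [-0.99960731  0.37513335 -5.68381259] q [0.28265829 0.71999443 1.4518314  0.00210502 0.96252532 1.70112358]
```

View pics/crop7.png

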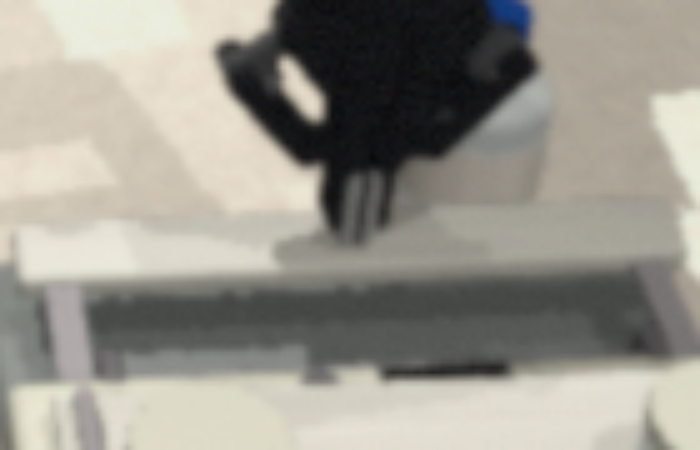

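View pics/wrist3.png

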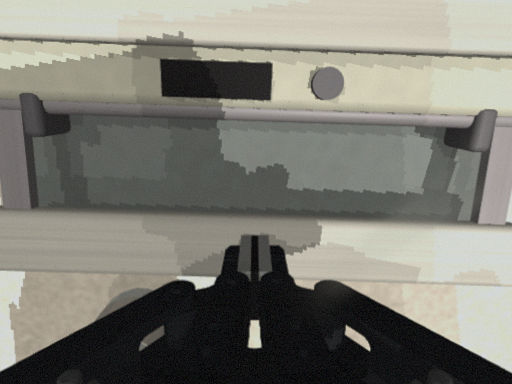

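Still no contact (force under 1 N), and the tip and its shadow are converging on the bar. Going on gently.

move_arm(increments=[[-1, 0, 0, 2, 0], [-1, 0, 0, 2, 0], [-1, 0, 0, 0, 0]])

```text
clock: 4.28
position: [622.2, 229.6, 74.2]
tcp_rot: [0.997, 0.075, 0.004, -0.002]
ft_force: [-0.6, 0.4, -0.1]
grip_width: 0.002
```

move_arm(increments=[[-1, 0, 0, 2, 0], [-1, 0, 0, 1, 0], [-1, 0, 0, 0, 0]])

```text
clock: 4.53
position: [622.1, 229.7, 72.6]
tcp_rot: [0.997, 0.076, 0.004, -0.002]
ft_force: [-1.0, -0.8, 1.5]
grip_width: 0.003
```

```bash
python3 - <<'E'
from bench import eyes,robot
from h import *
d=eyes.get_image("scene");pickle.dump(d,open("scene4.pkl","wb"))
a=pickle.load(open("scene.pkl","rb"))
f=lambda d:cv2.resize(cv2.convertScaleAbs(d["color"][180:270,280:420,::-1],alpha=1.6),None,fx=5,fy=3.3)
cv2.imwrite("pics/crop8.png",np.vstack([f(a),f(d)]))
w=eyes.get_image("wrist");pickle.dump(w,open("wrist4.pkl","wb"))
cv2.imwrite("pics/wrist4.png",w["color"][:,:,::-1])
s=robot.observe();print(s["joint_torque"],s["ft_force"],s["wrist_torque"],s["position"])
E
```

```text
[-6.47748308e-02 -6.51798391e+01 -2.55531389e+01  4.50538821e-03
 -5.21634500e-01  1.58580839e-03] [-1.78524231  0.22021328  4.72639282] [-0.09551949  0.35836462  0.05009761] [622.12073819 229.72395649  72.44098648]
```

View pics/crop8.png

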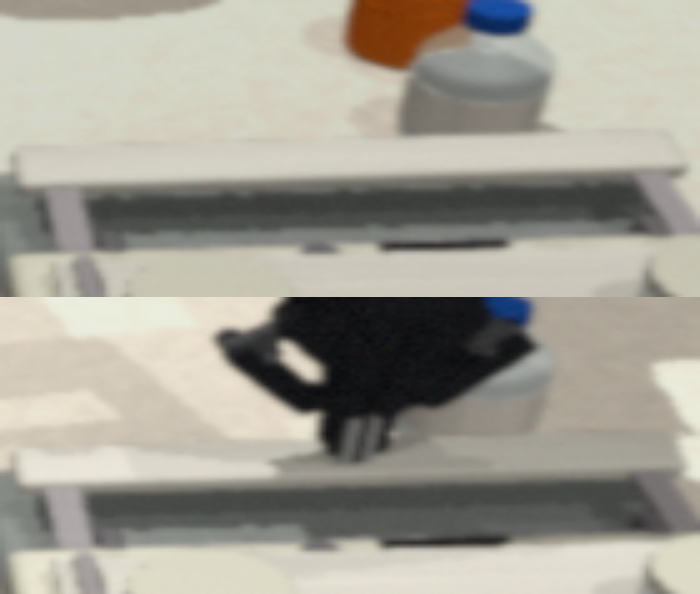

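View pics/wrist4.png

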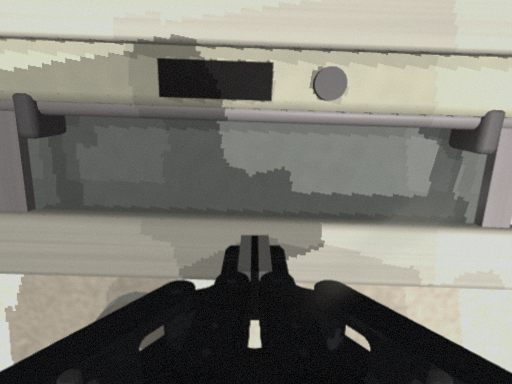

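Contact has begun: Fz is 4.7 N at TCP z≈72.4, so the pads' contact point is near the TCP height. I'll press down gradually until the force rises at the stop.

move_arm(increments=[[-1, 0, 0, 3, 0], [-1, 0, 0, 3, 0], [-1, 0, 0, 3, 0]])

```text
clock: 4.88
position: [621.4, 229.7, 65.1]
tcp_rot: [0.997, 0.076, 0.003, -0.002]
ft_force: [-5.7, -2.4, 11.5]
grip_width: -0.002
```

move_arm(increments=[[-1, 0, 0, 3, 0], [-1, 0, 0, 3, 0], [-1, 0, 0, 3, 0]])

```text
clock: 5.13
position: [621.5, 229.8, 59.5]
tcp_rot: [0.997, 0.076, 0.003, -0.002]
ft_force: [-18.0, -5.9, 42.3]
grip_width: 0.002
```

Force jumped to 42 N at z≈59.5, which is the stop. I'll check the evenness in an image, then lift.

move_arm(increments=[[-1, 0, 0, 0, 0]])

```text
clock: 5.22
position: [621.4, 229.7, 60.7]
tcp_rot: [0.997, 0.076, 0.003, -0.001]
ft_force: [-0.5, -0.9, -0.1]
grip_width: 0.0
```

```bash
python3 go.py 621 229 60
```

```text
tips 22.0 pos [621.37707194 229.73248157  60.65720363] F [-0.52084678 -0.88066943 -0.1228535 ] t 5.2167 grip 0.00021586973731225069
yaw tool x 8.682143523689007 y -81.31709525461248 tilt [ 0.00498061  0.00324336 -0.99998234]
tool delta [-0.48687162  0.66877256  0.65293827] q [0.28318636 0.74211923 1.45804592 0.00213967 0.93574008 1.70117965]
```

move_arm(increments=[[-1, 0, 0, 2, 0], [-1, 0, 0, 2, 0]])

```text
clock: 5.38
position: [622.0, 230.0, 59.8]
tcp_rot: [0.997, 0.076, 0.003, -0.002]
ft_force: [-13.8, -4.9, 27.9]
grip_width: -0.004
```

move_arm(increments=[[-1, 0, 0, -5, 0], [-1, 0, 0, -20, 0], [-1, 0, 0, -35, 0], [-1, 0, 0, -35, 0], [-1, 0, 0, -35, 0], [-1, 0, 0, -30, 0], [-1, -30, 0, 0, 0], [-1, -35, 0, 0, 0], [-1, -35, 0, 0, 0], [-1, 0, 0, 0, 0]])

```text
clock: 6.22
position: [519.2, 213.4, 224.7]
tcp_rot: [0.997, 0.075, 0.004, -0.002]
ft_force: [-0.2, 0.0, 0.5]
grip_width: -0.001
```

```bash
python3 - <<'E'
from bench import eyes,robot
from h import *
a=pickle.load(open("scene.pkl","rb"));d=eyes.get_image("scene");pickle.dump(d,open("scene5.pkl","wb"))
f=lambda d:cv2.resize(cv2.convertScaleAbs(d["color"][160:270,270:430,::-1],alpha=1.6),None,fx=5,fy=2.7)
cv2.imwrite("pics/crop9.png",np.vstack([f(a),f(d)]))
w=eyes.get_image("wrist");pickle.dump(w,open("wrist5.pkl","wb"))
cv2.imwrite("pics/wrist5.png",w["color"][:,:,::-1])
t=eyes.get_image("top");cv2.imwrite("pics/top5.png",t["color"][:,:,::-1]);pickle.dump(t,open("top5.pkl","wb"))
print(robot.observe())
E
```

```text
{'clock': 6.3667, 'q': array([3.04911968e-01, 3.78578551e-01, 1.62139798e+00, 1.50993551e-03,
       1.12757930e+00, 1.72499115e+00]), 'qvel': array([-0.0053404 ,  0.02567017, -0.02866368, -0.00097582,  0.0039195 ,
        0.00153868]), 'joint_torque': array([ 4.13929895e-01, -5.35532784e+01, -2.78785944e+01,  1.82375003e-02,
        4.11775007e-03,  1.20116593e-02]), 'position': array([524.87594486, 214.3222011 , 225.73271483]), 'tcp_rot': array([ 0.99716106,  0.07496733,  0.00667854, -0.0022633 ]), 'ft_force': array([ 0.5063356 ,  0.24332834, -0.50625187]), 'wrist_torque': array([ 0.02741615,  0.01062834, -0.01846636]), 'grip_width': 0.004785478743587897}
```

View pics/crop9.png

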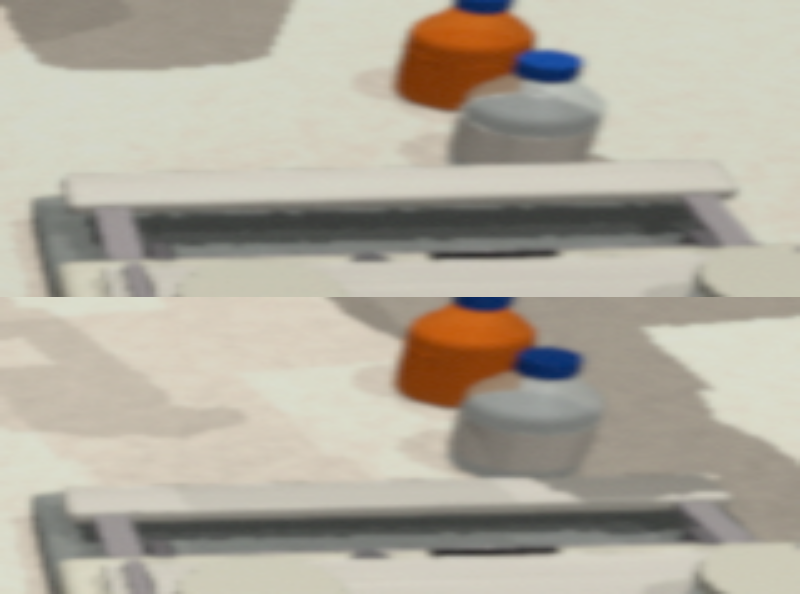

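View pics/wrist5.png

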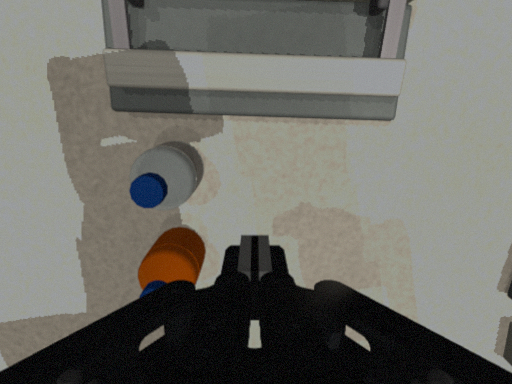

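View pics/top5.png

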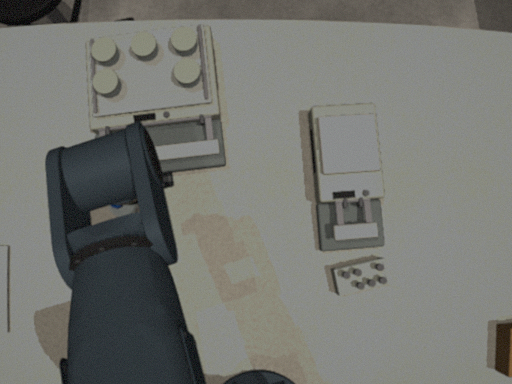

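The final pictures show the bar lowered along its whole length. In the crop, the robot-side edge dropped about 5.5 px at the left end and 7 px at the right. Both bottles and the stirrer's short bar, at about (356,231) in the top view, are where they were, and the arm is clear of everything.

```bash
python3 -c "
from bench import robot
print(robot.hand_in())"
```

```text
the job is handed in; nothing more can be done
None
```

I pressed the long stop bar down to its stop with the closed fingertips, lifted clear and handed the job in at about 6.4 s. No verdict was reported.

- **Where I pushed:** at about (621.5, 229.8). Three image measurements put the bar's middle at about (621, 229), so the push was within a few millimetres of it.
- **Reaching the stop:** the force was about 11 N while the bar moved. It then jumped to 42 N at TCP z≈59.5 and reached 28 N when I pressed again. The tool went down about 13 mm from first contact, which fits a bar starting near the top of its travel. The 42 N was on the fingertips pushing the bar; the wrist limit is 120 N and the 40 N limit is for the arm and gripper body.
- **Evenness:** in the scene picture the bar's edge dropped about 5.5 px at one end and 7 px at the other. I judged that even within what I could read by eye, but did not measure it more closely.
- **Left alone:** the clear bottle, the orange bottle and the stirrer's short bar all look unmoved in the last pictures.
- **Disagreement:** contact came at TCP z≈72, not the roughly 95 expected from the stated 22 mm fingertip distance. I did not find out why; I used force and pictures instead for the final descent.

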